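Thread the rolling pin out of the half-lidded pan

TASK

Fetch the small ceramic rolling pin out of the half-covered steel pan: it is longer than the opening, so draw it out slantwise, front end first, and finish holding it level over the middle of the marble board, about a hand's breadth above it, without setting it down or letting go. The glaze chips and the lid cracks, so hold the pin with only a light squeeze and do not knock or lever it or the gripper against the pan, lid or board. Leave everything else standing where it is.

Things in the scene. Friction and masses are not known exactly. Their poses are not given: they have to be found in the camera images.
- pan: Stainless food pan, fixed. All sizes in mm. Flange 325 (its x) by 176 (its y), top 70 above the counter; inside 304 by 154; walls 3; floor 3 above the counter. Origin mid-underside, z up. Its -x part has a fixed clear lid (underside 70; folded flap and tab up to 86). Open from x = -35 to +152. Its +x end points to the robot's left, within 20 degrees.
- lid_edge (a point): Middle of the lid's free edge, which runs across the pan (along pan y): pan x = -35, y = 0, 70 mm above the counter (the lid's underside). The hinge rod right behind it reaches 82. The pan and lid stand no load over 20 N.
- front_rim (a point): Middle of the outer edge of the flange at the pan's open end: pan x = +162.5, y = 0, 70 mm above the counter (its top).
- pin: Rolling pin, 260 mm long, round about its x: blue ceramic barrel, diameter 36, 180 long; at each end a 10 steel neck (diameter 16) and a wooden handle (diameter 22, 30 long). Origin at its middle on the axis, its centre of mass. 0.25 to 0.4 kg. Starts on the pan's floor along the pan (to 3 degrees), rear end under the lid. It rolls. 12 N per finger holds it at the middle; 45 in all is too hard.
- pin_end_a (a point): Middle of the end face of the pin at its +x end (130 mm from its middle).
- pin_end_b (a point): Middle of the end face of the pin at its -x end (130 mm from its middle).
- board: Marble pastry board, fixed on the counter: 260 mm (its x) by 200 (its y), top 20 above the counter. Origin at the middle of its underside on the counter, z up.
- tart_ring: Loose steel tart ring, diameter 80 mm, 20 high, standing on the board with its top 40 above the counter; origin at the middle of its underside. Leave it.
- pitcher: Loose steel milk pitcher with a handle at its +y, radius 42 mm, 110 high, origin at the middle of its underside. Leave it.
- cup: Loose white mug with a handle at its +y, radius 40 mm, 65 high, origin at the middle of its underside. Leave it.
- dredger: Loose steel flour dredger, radius 35 mm, 100 high, origin at the middle of its underside. Leave it.
- tamper: Loose dark steel coffee tamper, radius 29 mm, 92 high, origin at the middle of its underside. Leave it.
- scraper: Loose bench scraper lying flat on the board: blade 85 by 120 mm, wooden grip along its y, its top 40 above the counter; origin on its underside. Leave it.
Mind the look-alikes: they are no part of the job. Leave any yellow look-alike of the tart_ring alone.

How it is judged:
By the outcome, as a careful person would: the job done as asked, in the order asked, and still so for the second after the job is handed in, while the arm keeps its last pose, push and grip.
It also fails if it takes over 51 s, if anything falls off the work surface, if the arm or the gripper's body presses on something with over 40 N, if the wrist force passes 120 N, or if a joint passes its speed limit or range.

ROBOT

A 6-joint arm with a two-finger parallel gripper is mounted at the origin on the work surface. World frame = base frame: x ahead of the robot, y to its left, z up, the work surface at z = 0. Lengths are in mm, angles in rad, forces in N, time in s.
With the tool pointing down it reaches from about 375 to 900 mm from the base axis. Payload 3.1 kg.
Tool frame: the origin (TCP) lies at the very end of the fingers, on their centre line; the grasp point (between the pads) lies 19 mm behind it; z points along the fingers, y is the line along which they close (so a half turn about z gives the same grasp; the last joint's range is limited). The gripper opens to 85 mm and grips with 20 to 120 N. Pads are 22 mm wide; open, the fingers measure 114 mm over their backs; the gripper's body (76 mm by 85 mm) begins 54 mm behind the grasp point. The pads swing forward as they close: fully open they stand 13 mm farther back than shut.
Start: joints at [1.159, 0.527, 1.433, -0, 1.181, -0.178], TCP at [144.757, 607.982, 231.31] pointing down, gripper open.
Joint ranges: [-3.08, 3.08], [-0.75, 2.2], [0.22, 2.44], [-1.43, 4.57], [0, 2.65], [-2.85, 2.85]. Speed limits (rad/s): [2.79, 2.79, 3.14, 3.14, 3.14, 3.14].

INTERFACE

Orientations are given as a rotation vector (axis times angle).
In Python, from plant import get_obs, snapshot, finish_job, look_for, outline_of, place_of gives the robot as it stands.
- The arm moves only by the tool move_arm, never from a script. Its argument "steps" is a list of rows, each a list of 3 entries, a list of its own where there are three numbers: the shift along the tool's x, y, z in m, then the turn about the tool's z in degrees, then the opening, from 0 (shut) to 1 (fully open). A call has 1 to 5 rows; each row shifts and turns the commanded pose from where the row before left it, along the tool's axes as they then stand; what a row does not reach is not made up. A row lasts 1/8 s, in which the tool goes at most 62.5 mm and 10.7 degrees, less where a joint would pass 70% of its speed; a pose out of reach is approached as far as the arm can. A call with a gripper value outside its range is refused whole. The fingers move at their own pace and stop on an object; "newtons" is the grip in N (left out, the last holds). Time passes only in rows, so rows that do not move let the fingers close. It gives the time, the measured TCP pose, the force, the opening and the grip force at its end, in the units of the state.
- get_obs(): the state, without advancing time (a new reading comes with each control period).
- snapshot(name): name is "side" or "top" or "wrist"; returns a dict with "frame" (480x640x3 uint8, blue, green, red), "z_map" (480x640 float32, mm along the optical axis (not along the pixel's ray), 0 where there is no reading), "vfov" (degrees; the focal length in pixels is half the picture's height over the tangent of half this angle, whatever the lens; pixels are square), "cx", "cy" (the principal point, pixels), "k1" (the pictures are not rectified: a ray, as slopes to the right and down, at radius r is drawn at 1 + k1 r^2 times it, then the intrinsics apply), "R" (3x3) and "t" (3): a world point X has camera coordinates R X + t; the wrist camera has in their place "hand_eye" (4x4, takes a point from camera to tool coordinates, whose origin is the TCP and whose axes are the flange's). Camera axes: x right, y down, z forward; pixel columns grow to the right and rows downward; lengths in mm; the calibration is good to about 2 mm. A picture is of the moment at which its call begins: read the wrist's pose just before it.
- finish_job(): hands the job in; it is judged then, once.
Trained networks look in a picture, given as the dict that the camera call returned (one of the last four; its "shot" number tells which), for a name from the list of things; names that differ only in an ending like _2 or _b are one class to them, and where a whole thing is asked for, a point or a joint stands for the part that bears it (a point fixed in the world has none). Each returns a list of dicts, best first, with "p" (0 to 1); they miss things now and then, are a little off and sometimes report something else, mostly with a low value. They report only what shows in the picture. A call takes as long as a camera call. They do not tell look-alikes from the thing itself.
- look_for(picture, label): "point" ([column, row] in pixels, amid what is visible of it).
- outline_of(picture, label): "region" (480x640 bool, what is visible of it) and "point" ([column, row] in pixels, amid what is visible of it).
- place_of(picture, label): "point" ([column, row] in pixels: a listed point, or the origin of a listed thing).
The state is a dict: "time": time; "joint_positions": joint angles; "joint_vel": joint speeds; "tau": joint torques, N m; "eef_pos": TCP position; "tool_rot": TCP orientation; "ft_force": force on the tool from outside, world axes, zero at the start; "wrist_torque": the same for the moment, N m; "width": finger opening in mm; "finger_force": force on a finger pad.
Only numpy, scipy, OpenCV 4.12 (cv2) and the standard library are available. Lean on these libraries where they do the work, as an engineer would, in place of code of your own. Each camera call takes 0.05 s, during which the arm holds its last target. There are 200 camera calls.

## Working session

There is one attempt and no reset: what is moved stays moved. The work goes in short steps, Python scripts to look and compute and a tool call to move; the robot and the scene stay as the last step left them, time stands still between calls to the robot, and variables do not carry over. Pictures are saved under pics/ and viewed, at most 10 in all, crops included, and the job is handed in when it is done.

Besides the shell and the picture viewer there is one more tool, called after "Call:" as name(argument=value, ...) on one line, values as JSON. move_arm: Moves the arm, as the interface text tells. Its arguments: {"type":"object","properties":{"steps":{"type":"array","items":{"type":"array"}},"newtons":{"type":"number"}},"required":["steps"]}

```bash
mkdir -p pics; ls; cat > h.py <<'E'
import numpy as np, cv2
from scipy.spatial.transform import Rotation as Ro
from plant import *
def K(s):
    f=240/np.tan(np.radians(s["vfov"])/2); return np.array([[f,0,s["cx"]],[0,f,s["cy"]],[0,0,1.]])
def pose(s,obs=None):
    """camera->world R,t"""
    if "R" in s and s.get("R") is not None:
        R=np.array(s["R"]);return R.T,-R.T@np.array(s["t"])
    H=np.array(s["hand_eye"]);A=Ro.from_rotvec(obs["tool_rot"]).as_matrix()
    return A@H[:3,:3],A@H[:3,3]+np.array(obs["eef_pos"])
def rays(s,px,obs=None):
    px=np.atleast_2d(np.array(px,float)); k=K(s)
    d=(px-[k[0,2],k[1,2]])/k[0,0]; u=d.copy()
    for _ in range(30): u=d/(1+s["k1"]*(u**2).sum(1,keepdims=True))
    R,t=pose(s,obs); return np.c_[u,np.ones(len(u))],R,t
def atz(s,px,z,obs=None):
    u,R,t=rays(s,px,obs); w=u@R.T; return t+w*((z-t[2])/w[:,2])[:,None]
def depth(s,px,obs=None):
    px=np.atleast_2d(px); u,R,t=rays(s,px,obs); i=np.round(px).astype(int)
    return (u*s["z_map"][i[:,1],i[:,0]][:,None])@R.T+t
def tri(a,pa,b,pb,oa=None,ob=None):
    A=np.zeros((3,3));v=np.zeros(3)
    for s,p,o in((a,pa,oa),(b,pb,ob)):
        u,R,t=rays(s,p,o); d=R@u[0]; d/=np.linalg.norm(d); M=np.eye(3)-np.outer(d,d);A+=M;v+=M@t
    return np.linalg.solve(A,v)
E
cat > a.py <<'E'
from h import *
o=get_obs(); print({k:np.round(v,3) for k,v in o.items()})
S={n:snapshot(n) for n in("top","side")}
w=snapshot("wrist"); S["wrist"]=w
for n,s in S.items():
    cv2.imwrite(f"pics/{n}0.png",s["frame"]); R,t=pose(s,o);print(n,s["vfov"],s["k1"],t.round(),R[:,2].round(2))
for l in "pan lid_edge front_rim pin pin_end_a pin_end_b board tart_ring pitcher cup dredger tamper scraper".split():
    P={n:place_of(s,l) for n,s in S.items()}
    for n in P: print(l,n,[(np.round(d["point"]).tolist(),round(d["p"],2),depth(S[n],d["point"],o)[0].round().tolist()) for d in P[n][:3]])
    if P["top"] and P["side"]: print("   tri",tri(S["top"],P["top"][0]["point"],S["side"],P["side"][0]["point"]).round(1))
E
python3 a.py
```

```text
pics
{'time': np.float64(0.0), 'joint_positions': array([ 1.159,  0.528,  1.434,  0.   ,  1.181, -0.179]), 'joint_vel': array([ 0.   , -0.002, -0.   , -0.002, -0.001, -0.002]), 'tau': array([ 1.0000e-03, -4.4234e+01, -1.7803e+01, -0.0000e+00,  8.0000e-03,
       -0.0000e+00]), 'eef_pos': array([144.463, 607.347, 230.364]), 'tool_rot': array([-3.66e-01, -3.12e+00,  3.00e-03]), 'ft_force': array([0.799, 0.047, 0.176]), 'wrist_torque': array([ 0.014,  0.056, -0.022]), 'finger_force': np.float64(0.0), 'width': np.float64(85.259)}
top 43.04092249087833 -0.03709468973526498 [2.630e+02 1.000e+00 1.942e+03] [ 0.15 -0.   -0.99]
side 51.532391938033854 -0.07715199745978919 [ 362. 1004.  753.] [ 0.13 -0.81 -0.57]
wrist 65.57515935029127 -0.07436232782873432 [ 77. 625. 373.] [ 0.26 -0.06 -0.96]
pan top [([357.0, 242.0], 0.63, [534.0, -129.0, 41.0])]
pan side [([315.0, 228.0], 0.82, [534.0, -67.0, 39.0])]
pan wrist []
   tri [ 542.1 -132.2   -4.5]
lid_edge top [([373.0, 238.0], 0.8, [540.0, -176.0, 77.0]), ([308.0, 241.0], 0.27, [536.0, 25.0, 66.0])]
lid_edge side [([320.0, 196.0], 0.79, [537.0, 
[... 1674 characters left out ...]
.73, [413.0, 553.0, -3.0])]
cup side [([328.0, 456.0], 0.85, [409.0, 583.0, 63.0])]
cup wrist []
   tri [412.7 549.9   8.7]
dredger top [([152.0, 240.0], 0.86, [547.0, 511.0, 74.0])]
dredger side [([242.0, 439.0], 0.64, [549.0, 569.0, 53.0])]
dredger wrist []
   tri [562.1 533.2  -5.2]
tamper top [([284.0, 297.0], 0.6, [363.0, 101.0, 83.0])]
tamper side [([373.0, 287.0], 0.7, [369.0, 129.0, 25.0]), ([325.0, 167.0], 0.43, [563.0, -452.0, 28.0])]
tamper wrist []
   tri [368.2 105.2   4.4]
scraper top [([227.0, 247.0], 0.63, [529.0, 284.0, 21.0])]
scraper side [([295.0, 328.0], 0.82, [520.0, 281.0, 22.0]), ([315.0, 227.0], 0.54, [535.0, -74.0, 40.0])]
scraper wrist []
   tri [524.  283.1  24.1]
```

View pics/top0.png

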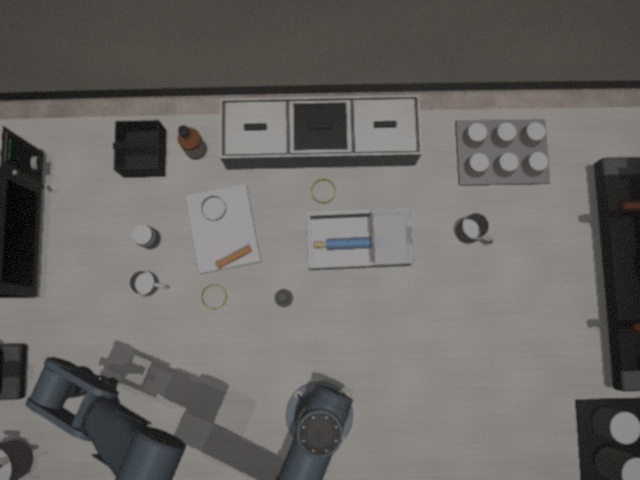

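View pics/side0.png

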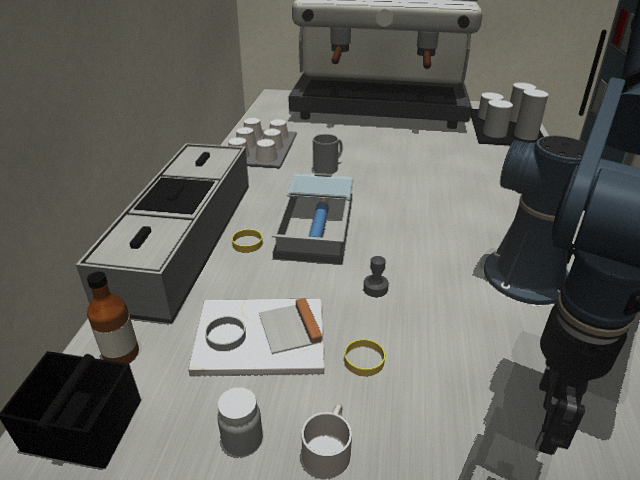

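The top view shows the pan at about (308–411, 210–268), with the lid covering its right part. The pin's front handle is at (320,243) and the visible barrel runs over columns 330–370. The board is at (223,228), and the steel ring and scraper lie on it. There are two yellow rings, at (323,190) and (214,296). The side view agrees, with the pin at (318,222), and it shows free counter between pan and board.

I'm moving over the pan with the gripper in line with it.

Call:
move_arm(steps=[[[-0.0415,-0.0447,0],0,1],[[-0.0415,-0.0447,0],0,1],[[-0.0415,-0.0447,0],0,1],[[-0.0415,-0.0447,0],0,1],[[-0.0415,-0.0447,0],0,1]], newtons=20)

```text
time: 2.72
eef_pos: [295.8, 341.0, 231.6]
tool_rot: [0.365, 3.119, 0.001]
ft_force: [1.3, 0.1, 0.0]
width: 85.7
finger_force: 0.0
```

Call:
move_arm(steps=[[[-0.0415,-0.0447,0],0,1],[[-0.0415,-0.0447,0],0,1],[[-0.0415,-0.0447,0],0,1],[[-0.0415,-0.0447,0],0,1],[[-0.0415,-0.0447,0],0,1]])

```text
time: 3.35
eef_pos: [446.0, 75.1, 231.7]
tool_rot: [0.367, 3.119, 0.0]
ft_force: [0.7, 0.4, -0.1]
width: 85.7
finger_force: 0.0
```

Call:
move_arm(steps=[[[-0.0415,-0.0447,0],0,1],[[-0.0415,-0.0447,0],0,1],[[-0.0415,-0.0447,0],0,1],[[0,0,0],10,1],[[0,0,0],10,1]])

```text
time: 3.98
eef_pos: [535.3, -83.5, 231.1]
tool_rot: [-0.914, -3.005, -0.0]
ft_force: [0.5, 0.2, -0.3]
width: 85.3
finger_force: 0.0
```

Call:
move_arm(steps=[[[0,0,0],10,1],[[0,0,0],10,1],[[0,0,0],10,1],[[0,0,0],10,1],[[0,0,0],10,1]])

```text
time: 4.6
eef_pos: [535.0, -82.3, 231.4]
tool_rot: [2.096, 2.34, 0.0]
ft_force: [-0.7, -0.0, 0.1]
width: 85.1
finger_force: 0.0
```

```bash
cat > b.py <<'E'
from h import *
o=get_obs(); s=snapshot("wrist"); t=snapshot("top"); np.savez("w1.npz",**{k:v for k,v in s.items()}); cv2.imwrite("pics/w1.png",s["frame"]); cv2.imwrite("pics/t1.png",t["frame"])
print(o["eef_pos"],o["tool_rot"])
for l in("lid_edge","front_rim","pin","pin_end_a","pan"):
    for d in place_of(s,l)[:3]: print(l,np.round(d["point"]),round(d["p"],2),depth(s,d["point"],o)[0].round(1), "z70",atz(s,d["point"],70,o)[0].round(1),"z21",atz(s,d["point"],21,o)[0].round(1))
for d in outline_of(s,"pin")[:1]:
    m=d["region"]; v,u=np.nonzero(m&(s["z_map"]>0)); P=depth(s,np.c_[u,v],o); F=s["frame"][v,u].astype(int)
    b=F[:,0]>F[:,2]+15
    for nm,Q in(("blue",P[b]),("other",P[~b])):
        if len(Q)<20: continue
        c=Q.mean(0); print(nm,len(Q),Q.min(0).round(1),Q.max(0).round(1),"top z",np.percentile(Q[:,2],[5,50,95]).round(1))
        for y in np.arange(-230,30,15):
            q=Q[abs(Q[:,1]-y)<7.5]
            if len(q)>10: print("  y",y,"x",q[:,0].min().round(1),q[:,0].max().round(1),"mid",((np.percentile(q[:,0],2)+np.percentile(q[:,0],98))/2).round(1),"z98",np.percentile(q[:,2],98).round(1))
px=[(187,193),(245,186),(259,263),(201,271)]
for d in outline_of(t,"board")[:2]:
    m=d["region"].astype(np.uint8); c=max(cv2.findContours(m,0,2)[0],key=cv2.contourArea); w=atz(t,c[:,0].astype(float),20)
    print("board",d["p"],cv2.minAreaRect(w[:,:2].astype(np.float32)))
w=atz(t,px,20); print(w.round(),cv2.minAreaRect(w[:,:2].astype(np.float32)))
E
python3 b.py
```

```text
[534.99404893 -82.3162863  231.41062183] [2.09643633e+00 2.33952690e+00 8.52920592e-05]
front_rim [340.  83.] 0.71 [540.   26.9  69.4] z70 [539.9  26.8  70. ] z21 [542.   33.2  21. ]
pin [316. 246.] 0.82 [ 537.  -114.1   39.3] z70 [ 536.1 -104.8   70. ] z21 [ 537.5 -119.6   21. ]
pin [339.  80.] 0.35 [ 5.417e+02  3.920e+01 -4.000e-01] z70 [539.   29.5  70. ] z21 [540.9  36.3  21. ]
pin_end_a [326. 112.] 0.85 [532.4   6.8  31.1] z70 [531.8   4.6  70. ] z21 [532.5   7.3  21. ]
pan [323. 254.] 0.77 [ 543.9 -122.2   36.2] z70 [ 542.3 -111.2   70. ] z21 [ 544.7 -127.1   21. ]
blue 5545 [ 515.1 -191.    23.4] [552.9 -31.3  41.1] top z [29.  36.5 39.2]
  y -185 x 518.7 552.9 mid 535.6 z98 39.5
  y -170 x 518.4 552.5 mid 535.4 z98 39.4
  y -155 x 517.9 552.6 mid 534.9 z98 39.4
  y -140 x 517.6 551.1 mid 534.2 z98 39.5
  y -125 x 517.3 551.4 mid 534.0 z98 39.4
  y -110 x 517.0 550.9 mid 534.1 z98 39.6
  y -95 x 516.6 550.7 mid 533.7 z98 39.6
  y -80 x 516.1 550.1 mid 533.3 z98 39.5
  y -65 x 516.0 549.8 mid 532.8 z98 39.6
  y -50 x 515.1 549.8 mid 532.3 z98 39.6
  y -35 x 515.2 549.3 mid 532.
[... 209 characters left out ...]
26.2
  y -125 x 514.7 551.9 mid 533.4 z98 26.5
  y -110 x 515.7 551.7 mid 533.7 z98 28.2
  y -95 x 516.5 551.0 mid 533.7 z98 26.3
  y -80 x 516.0 550.8 mid 533.4 z98 27.8
  y -65 x 514.6 552.1 mid 533.4 z98 27.5
  y -50 x 513.5 549.9 mid 531.8 z98 26.3
  y -35 x 513.2 550.0 mid 531.9 z98 31.8
  y -20 x 520.6 543.4 mid 531.6 z98 32.1
  y -5 x 520.4 543.3 mid 531.3 z98 32.4
  y 10 x 521.0 541.2 mid 531.3 z98 32.7
board 0.7 ((589.4070434570312, 298.26202392578125), (261.7781982421875, 201.69564819335938), 10.67465591430664)
[[707. 414.  20.]
 [726. 226.  20.]
 [474. 183.  20.]
 [452. 367.  20.]] ((590.345458984375, 298.4954833984375), (268.75799560546875, 188.58676147460938), 9.901054382324219)
```

View pics/w1.png

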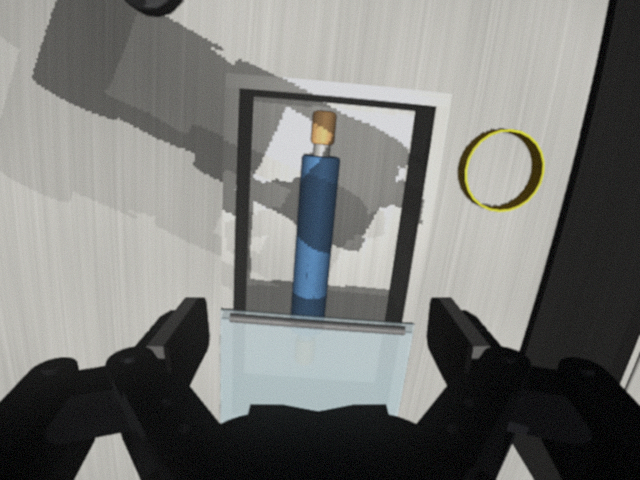

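The wrist view shows the pin's handle at (322,125) and the barrel running along column 312–320. The lid edge is at row 318 and the front rim at row 90, and the pads straddle the pan clear of its walls. The pin's middle is near (534,-122), it points about 91.3°, and its axis is at z≈21.

The tool can't tilt. I'll grip about 35 mm ahead of the middle with the lightest squeeze, so the tail hangs down and the pin slants on its own.

Call:
move_arm(steps=[[[0,0,0],5,0.85],[[-0.005,-0.002,0.05],0,0.85],[[0,0,0.06],0,0.85],[[0,0,0.05],0,0.85],[[0,0,0.03],0,0.85]], newtons=20)

```text
time: 5.68
eef_pos: [532.0, -87.0, 38.9]
tool_rot: [-2.187, -2.251, 0.002]
ft_force: [0.6, 0.9, -0.5]
width: 72.3
finger_force: 0.0
```

Call:
move_arm(steps=[[[0,0,0.02],0,0.85],[[0,0,0.01],0,0.85],[[0,0,0.005],0,0.85],[[0,0,0],0,0.85]])

```text
time: 6.18
eef_pos: [534.7, -87.8, 6.6]
tool_rot: [2.188, 2.25, 0.002]
ft_force: [4.2, 1.3, -0.8]
width: 72.6
finger_force: 0.0
```

```bash
python3 -c "
from h import *
for i in range(3):
    o=get_obs(); print(o['eef_pos'].round(1),o['ft_force'].round(2),o['wrist_torque'].round(2)) 
    if i<2: s=snapshot('wrist')
cv2.imwrite('pics/w2.png',s['frame'])
m=outline_of(s,'pin')[0]['region']; v,u=np.nonzero(m&(s['z_map']>0)); P=depth(s,np.c_[u,v],o)
for y in range(-60,10,10):
    q=P[abs(P[:,1]-y)<5]
    if len(q)>10: print(y,np.percentile(q[:,0],[2,98]).round(1),np.percentile(q[:,2],98).round(1))
"
```

```text
[534.7 -87.8   6.6] [ 4.23  1.34 -0.79] [ 0.06 -0.44 -0.08]
[534.7 -87.8   6.8] [ 3.93  0.63 -0.9 ] [ 0.07 -0.52 -0.11]
[534.7 -87.8   6.9] [ 4.12  0.57 -2.13] [ 0.04 -0.65 -0.09]
-60 [516.2 549.4] 39.4
-50 [516.  549.2] 39.5
-40 [515.8 549.2] 39.5
-30 [517.  547.5] 38.9
-20 [522.1 541.5] 32.3
-10 [521.3 542.1] 32.7
0 [521.3 541.9] 32.7
```

View pics/w2.png

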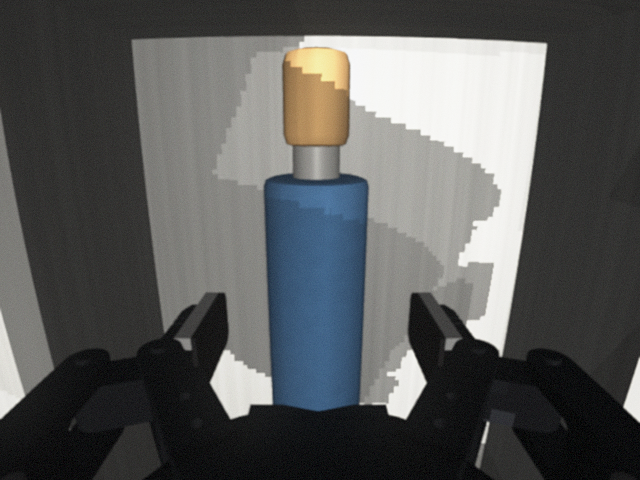

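The wrist view shows the pin centred between the pads, at columns 265–367, with the fingers clear of the barrel. But there is a steady push of about 4 N in +x, so I'll check the pan walls against the finger linkage before gripping.

```bash
python3 -c "
from h import *
z=np.load('w1.npz',allow_pickle=True); s={k:z[k] for k in z}; 
for k in('vfov','cx','cy','k1'): s[k]=float(s[k])
s.pop('R',None) if 'R' in s else 0
o=dict(eef_pos=np.array([534.994,-82.316,231.41]),tool_rot=np.array([2.09643633,2.3395269,0]))
for r in(140,200,250):
    c=np.arange(200,470,1); P=depth(s,np.c_[c,np.full(len(c),r)],o); 
    f=(P[:,2]>62)&(P[:,2]<80); x=P[f,0]; g=np.nonzero(np.diff(x)>8)[0]
    print(r,P[f,1].mean().round(),'flange x from',x.min().round(1),'gap',[(x[i].round(1),x[i+1].round(1)) for i in g],'to',x.max().round(1))
o=get_obs();print(o['eef_pos'].round(1),o['ft_force'].round(2),o['joint_positions'].round(3))
"
```

```text
140 -16.0 flange x from 453.7 gap [(np.float64(463.9), np.float64(617.5))] to 628.5
200 -64.0 flange x from 454.7 gap [(np.float64(465.3), np.float64(618.8))] to 629.0
250 -108.0 flange x from 455.5 gap [(np.float64(466.6), np.float64(619.9))] to 629.9
[534.6 -87.8   6.9] [ 5.6   0.17 -1.54] [-3.69e-01  7.75e-01  1.79e+00  1.00e-03  5.73e-01 -3.97e-01]
```

Call:
move_arm(steps=[[[0,0.002,-0.01],0,0.85],[[0,0,0],0,0.85]])

```text
time: 6.58
eef_pos: [534.4, -87.1, 17.2]
tool_rot: [-2.189, -2.252, 0.001]
ft_force: [0.5, -0.4, 0.3]
width: 72.7
finger_force: 0.0
```

The push disappears 10 mm higher, so it came from the open fingers beside the near wall. I'll narrow the opening first and then go down again.

Call:
move_arm(steps=[[[0,-0.001,0],0,0.62],[[0,0,0],0,0.62],[[0,0,0.005],0,0.62],[[0,0,0.004],0,0.62],[[0,0,0],0,0.62]])

```text
time: 7.2
eef_pos: [533.7, -87.2, 6.7]
tool_rot: [-2.189, -2.251, 0.001]
ft_force: [-0.1, -0.4, 0.0]
width: 53.0
finger_force: 0.0
```

Free of contact now. Next I close with 20 N.

Call:
move_arm(steps=[[[0,0,0],0,0.5],[[0,0,0],0,0.3],[[0,0,0],0,0.2],[[0,0,0],0,0.2]], newtons=20)

```text
time: 7.7
eef_pos: [534.0, -87.3, 7.4]
tool_rot: [-2.19, -2.252, 0.0]
ft_force: [0.5, -1.3, -0.5]
width: 35.7
finger_force: 20.1
```

Call:
move_arm(steps=[[[0,0,0],0,0.41],[[0,0,0],0,0.41]])

```text
time: 7.95
eef_pos: [534.0, -87.3, 7.4]
tool_rot: [-2.19, -2.252, 0.0]
ft_force: [-0.3, 0.2, 1.3]
width: 35.1
finger_force: 20.2
```

```bash
python3 -c "
from h import *
for i in range(3):
    o=get_obs(); print(o['time'],o['width'],o['finger_force'],o['ft_force'].round(2)); snapshot('wrist')
"
```

```text
7.95 35.12405684084563 20.172437131404877 [-0.33  0.18  1.28]
8.0 35.29314645067419 20.186064541339874 [-1.21  0.11  1.98]
8.05 35.4708842949827 20.19835263490677 [-0.67 -0.4   1.5 ]
```

Call:
move_arm(steps=[[[0,0,0],0,0.42],[[0,0,0],0,0.42]])

```text
time: 8.35
eef_pos: [534.1, -87.3, 7.3]
tool_rot: [-2.19, -2.252, 0.0]
ft_force: [-0.9, 0.5, 0.7]
width: 35.7
finger_force: 2.4
```

Call:
move_arm(steps=[[[0,0,0],0,0.425],[[0,0,0],0,0.425]])

```text
time: 8.6
eef_pos: [534.3, -87.4, 7.2]
tool_rot: [2.19, 2.252, 0.0]
ft_force: [-0.7, -0.3, -0.3]
width: 36.3
finger_force: 0.1
```

The opening sets a soft force: 0.42 gives 2 N and 0.41 gives 20 N. So the pin can swivel at low squeeze and be held at 20 N. I'll regrip about 25 mm ahead of the middle with a few newtons.

Call:
move_arm(steps=[[[0,0,0],0,0.5],[[-0.01,0,0],0,0.5],[[0,0,0],0,0.45],[[0,0,0],0,0.417],[[0,0,0],0,0.417]])

```text
time: 9.22
eef_pos: [534.6, -97.8, 7.4]
tool_rot: [2.19, 2.252, -0.0]
ft_force: [-0.7, -1.1, -0.3]
width: 35.9
finger_force: 5.9
```

Call:
move_arm(steps=[[[0,0,0],0,0.417],[[0,0,0],0,0.417]])

```text
time: 9.48
eef_pos: [534.6, -97.5, 7.4]
tool_rot: [2.19, 2.252, 0.0]
ft_force: [-0.6, -2.2, -0.3]
width: 35.8
finger_force: 5.9
```

Call:
move_arm(steps=[[[0,0,-0.004],0,0.417],[[0,0,-0.005],0,0.417],[[0,0,-0.006],0,0.417],[[0,0,0],0,0.417]])

```text
time: 9.98
eef_pos: [534.5, -97.1, 22.9]
tool_rot: [2.19, 2.252, 0.001]
ft_force: [-1.5, 1.1, -2.2]
width: 35.5
finger_force: 5.9
```

```bash
cat > tilt.py <<'E'
from h import *
def tilt(save=None):
    o=get_obs(); s=snapshot("wrist")
    if save: cv2.imwrite(save,s["frame"])
    print("t",o["time"],"tcp",o["eef_pos"].round(1),"ft",o["ft_force"].round(1),"F",o["finger_force"].round(1))
    r=outline_of(s,"pin")
    if not r: print("no pin"); return s,o
    m=cv2.erode(r[0]["region"].astype(np.uint8),np.ones((3,3)))>0; v,u=np.nonzero(m&(s["z_map"]>0)); P=depth(s,np.c_[u,v],o)
    F=s["frame"][v,u].astype(int); A=Ro.from_rotvec(o["tool_rot"]).as_matrix()
    Q=(P-o["eef_pos"])@A      # tool axes
    b=(F[:,0]>F[:,2]+15)&(abs(Q[:,1])<30)
    B=Q[b]; xs,zs=[],[]
    for x in np.arange(B[:,0].min()+4,B[:,0].max()-6,5):
        q=B[abs(B[:,0]-x)<2.5]
        if len(q)>15: xs.append(x); zs.append(np.percentile(q[:,2],3))
    p=np.polyfit(xs,zs,1); print("slope up deg",-np.degrees(np.arctan(p[0])).round(2),"top line above TCP at grip",-p[1].round(1),"blue x range (tool)",B[:,0].min().round(1),B[:,0].max().round(1),"front end",Q[abs(Q[:,1])<15][:,0].max().round(1),"yaw deg",np.degrees(np.arctan(np.polyfit(B[:,0],B[:,1],1)[0])).round(1))
    return s,o
if __name__=="__main__":
    import sys; tilt(sys.argv[1] if len(sys.argv)>1 else None)
E
python3 tilt.py
```

```text
Traceback (most recent call last):
  File "tilt.py", line 19, in <module>
    import sys; tilt(sys.argv[1] if len(sys.argv)>1 else None)
                ~~~~^^^^^^^^^^^^^^^^^^^^^^^^^^^^^^^^^^^^^^^^^^
  File "tilt.py", line 5, in tilt
    print("t",o["time"],"tcp",o["eef_pos"].round(1),"ft",o["ft_force"].round(1),"F",o["finger_force"].round(1))
                                                                                    ^^^^^^^^^^^^^^^^^^^^^^^
AttributeError: 'float' object has no attribute 'round'
```

```bash
sed -i 's/o\["finger_force"\].round(1)/round(float(o["finger_force"]),1)/' tilt.py; python3 tilt.py
```

```text
t 10.025 tcp [534.4 -97.1  22.6] ft [ 0.3  0.5 -2.9] F 5.9
slope up deg 8.54 top line above TCP at grip 30.5 blue x range (tool) -37.3 67.2 front end 104.3 yaw deg 0.1
```

The pin swivels with its tail down, at 8.5°. I'll keep lifting to about 19°.

Call:
move_arm(steps=[[[0,0,-0.006],0,0.417],[[0,0,-0.006],0,0.417],[[0,0,-0.006],0,0.417],[[0,0,-0.006],0,0.417],[[0,0,-0.003],0,0.417]])

```text
time: 10.75
eef_pos: [534.6, -97.4, 49.9]
tool_rot: [2.19, 2.252, 0.0]
ft_force: [-0.1, -0.1, -2.8]
width: 35.9
finger_force: 5.9
```

```bash
python3 tilt.py pics/w3.png
```

```text
t 10.75 tcp [534.6 -97.4  49.9] ft [-0.1 -0.1 -2.8] F 5.9
slope up deg 19.16 top line above TCP at grip 30.1 blue x range (tool) -46.8 66.8 front end 114.4 yaw deg -0.0
```

Call:
move_arm(steps=[[[0,0,0],0,0.38],[[0,0,0],0,0.3],[[0.005,0,-0.0018],0,0.3],[[0.01,0,-0.0036],0,0.3],[[0.015,0,-0.0054],0,0.3]], newtons=20)

```text
time: 11.48
eef_pos: [533.3, -66.5, 60.2]
tool_rot: [-2.19, -2.251, 0.0]
ft_force: [0.2, 0.4, -4.2]
width: 35.4
finger_force: 21.0
```

```bash
python3 -c "
from tilt import *
s,o=tilt()
t=snapshot('side'); cv2.imwrite('pics/s3.png',cv2.resize(t['frame'][150:330,220:420],None,fx=3,fy=3))"
```

```text
t 11.475 tcp [533.3 -66.5  60.2] ft [ 0.2  0.4 -4.2] F 21.0
slope up deg 18.85 top line above TCP at grip 30.0 blue x range (tool) -44.7 66.8 front end 101.4 yaw deg 0.0
```

View pics/s3.png

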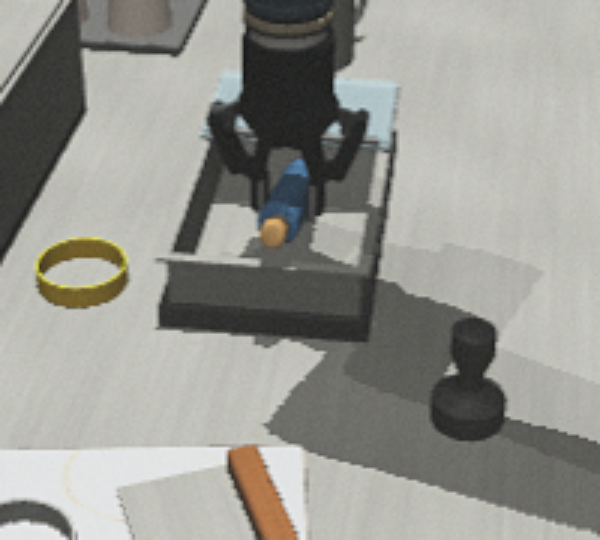

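The crop shows the pin slanted in the gripper. Its front handle is at about (273,232), above and just inside the front rim, and the tail is clear of the lid. I'll continue along its axis, then go up.

Call:
move_arm(steps=[[[0.015,0,-0.0054],0,0.3],[[0.015,0,-0.0054],0,0.3],[[0.015,0,-0.0054],0,0.3],[[0.014,0,-0.005],0,0.3],[[0.008,0,-0.003],0,0.3]])

```text
time: 12.25
eef_pos: [531.6, 0.8, 84.8]
tool_rot: [2.189, 2.253, 0.0]
ft_force: [-0.9, -0.3, -3.3]
width: 35.2
finger_force: 20.9
```

```bash
python3 -c "
from tilt import *
s,o=tilt()
t=snapshot('side'); cv2.imwrite('pics/s4.png',cv2.resize(t['frame'][150:330,220:420],None,fx=3,fy=3))"
```

```text
t 12.25 tcp [531.6   0.8  84.8] ft [-0.9 -0.3 -3.3] F 20.9
slope up deg 19.01 top line above TCP at grip 30.0 blue x range (tool) -45.9 66.8 front end 101.5 yaw deg 0.1
```

View pics/s4.png

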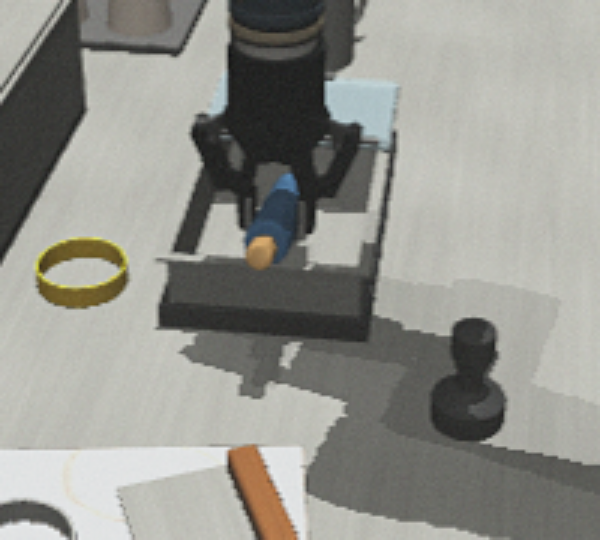

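The front end is now over the rim at about (262,250), and the tail is about 25 mm clear of the lid edge. I'll lift straight up.

Call:
move_arm(steps=[[[0,0,-0.01],0,0.3],[[0,0,-0.02],0,0.3],[[0,0,-0.025],0,0.3],[[0,0,-0.02],0,0.3],[[0,0,-0.01],0,0.3]])

```text
time: 13.02
eef_pos: [532.2, -1.0, 170.8]
tool_rot: [2.19, 2.25, 0.002]
ft_force: [0.7, -0.1, -3.6]
width: 34.9
finger_force: 21.0
```

```bash
python3 tilt.py
```

```text
t 13.025 tcp [532.2  -1.  170.8] ft [ 0.7 -0.1 -3.6] F 21.0
slope up deg 18.0 top line above TCP at grip 30.3 blue x range (tool) -43.5 66.8 front end 101.6 yaw deg -0.0
```

It holds at 18–19° and is clear of everything. I'll go to the bare counter strip between pan and board and turn the pin along world x, so a light touch of the tail at low squeeze can swivel it level.

Call:
move_arm(steps=[[[0.015,0.009,0],0,0.3],[[0.03,0.017,0],0,0.3],[[0.03,0.018,0],0,0.3],[[0.02,0.011,0],0,0.3],[[0.009,0.006,0],4,0.3]])

```text
time: 13.75
eef_pos: [589.8, 107.2, 168.3]
tool_rot: [-2.267, -2.174, 0.002]
ft_force: [0.6, 0.0, -4.8]
width: 35.3
finger_force: 21.0
```

Call:
move_arm(steps=[[[0,0,0],8,0.3],[[0,0,0],10,0.3],[[0,0,0],10,0.3],[[0,0,0],10,0.3],[[0,0,0],10,0.3]])

```text
time: 14.38
eef_pos: [589.3, 105.7, 168.4]
tool_rot: [-2.958, -1.056, 0.003]
ft_force: [-0.5, -0.6, -4.0]
width: 34.9
finger_force: 20.9
```

Call:
move_arm(steps=[[[0,0,0],10,0.3],[[0,0,0],10,0.3],[[0,0,0],9,0.3],[[0,0,0],7,0.3],[[0,0,0],3,0.3]])

```text
time: 15.0
eef_pos: [589.4, 105.7, 168.4]
tool_rot: [3.141, 0.014, -0.002]
ft_force: [-0.1, 0.4, -3.7]
width: 34.8
finger_force: 21.0
```

```bash
python3 -c "
from tilt import *
s,o=tilt(); print(o['tool_rot'],o['joint_positions'].round(2))
t=snapshot('side'); cv2.imwrite('pics/s5.png',t['frame'])"
```

```text
t 15.0 tcp [589.4 105.7 168.4] ft [-0.1  0.4 -3.7] F 21.0
slope up deg 19.18 top line above TCP at grip 30.6 blue x range (tool) -48.6 65.7 front end 100.2 yaw deg 0.1
[ 3.14130606e+00  1.36871787e-02 -2.43087927e-03] [-0.01  0.57  1.56 -0.    1.01  1.55]
```

View pics/s5.png

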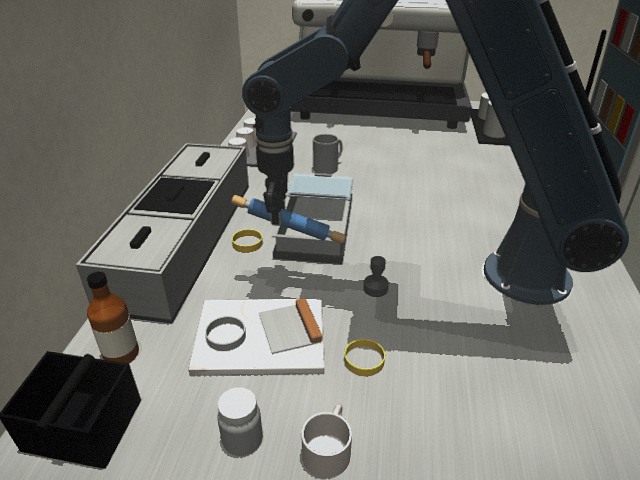

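The side view shows the pin slanted, with its front end at (236,200) and tail handle at (340,238). It is over bare counter between the pan and board, and the tamper at (376,275) is near the tail. I'll check the tail's position before lowering.

```bash
python3 -c "
from h import *
t=snapshot('side'); o=get_obs(); m=outline_of(t,'pin')[0]['region']; v,u=np.nonzero(m&(t['z_map']>0)); P=depth(t,np.c_[u,v]); P=P[(abs(P[:,1]-106)<35)]
d=np.array([np.cos(np.radians(19)),0,np.sin(np.radians(19))]); a=P@d
print('rear',P[a<np.percentile(a,2)].mean(0).round(1),'front',P[a>np.percentile(a,98)].mean(0).round(1),'len',np.ptp(a).round(1))
g=np.array(o['eef_pos'])+[0,0,12]; print('from grip: rear',(a.min()-g@d).round(1),'front',(a.max()-g@d).round(1))
m=outline_of(t,'tamper')[0]['region']; v,u=np.nonzero(m&(t['z_map']>0)); Q=depth(t,np.c_[u,v]);print('tamper',np.percentile(Q,[2,98],axis=0).round(1))
"
```

```text
Traceback (most recent call last):
IndexError: list index out of range
```

```bash
cat > sd.py <<'E'
from h import *
t=snapshot('side'); o=get_obs(); v,u=np.mgrid[150:400,180:420]; v=v.ravel();u=u.ravel(); k=t['z_map'][v,u]>0; v,u=v[k],u[k]
P=depth(t,np.c_[u,v]); F=t['frame'][v,u].astype(int); x0,y0,z0=o['eef_pos']
A=Ro.from_rotvec(o['tool_rot']).as_matrix(); ax=A[:,0]; Q=P-o['eef_pos']
near=(abs(Q@A[:,1])<28)&(P[:,2]>-2)&(abs(Q@ax)<190)
blue=near&(F[:,0]>F[:,2]+25); wood=near&(F[:,2]>F[:,0]+30)
for n,f in(('blue',blue),('wood',wood)):
    q=P[f]; s=Q[f]@ax
    print(n,f.sum(),'along',np.percentile(s,[1,99]).round(1))
    for side in(-1,1):
        g=s*side>5
        if g.sum()>5: print('   side',side,'along',s[g].min().round(1),s[g].max().round(1),'y',q[g][:,1].mean().round(1),'z',q[g][:,2].min().round(1),q[g][:,2].max().round(1))
b=Q[blue]; p=np.polyfit(b@ax,P[blue][:,2],1); print('tcp',o['eef_pos'].round(1),'slope',np.degrees(np.arctan(p[0])).round(2))
E
python3 sd.py
```

```text
blue 912 along [-110.4   56.3]
   side -1 along -112.8 -10.5 y 116.0 z 140.2 202.9
   side 1 along 13.5 60.8 y 118.4 z 178.7 218.6
wood 237 along [-147.7   96.5]
   side -1 along -148.4 -120.0 y 110.9 z 126.6 153.4
   side 1 along 68.8 97.1 y 113.0 z 199.3 224.4
tcp [589.6 105.5 169. ] slope 18.0
```

Call:
move_arm(steps=[[[0,0,0.015],0,0.3],[[0,0,0.035],0,0.3],[[0,0,0.035],0,0.3],[[0,0,0.02],0,0.3],[[0,0,0.008],0,0.3]])

```text
time: 15.92
eef_pos: [588.4, 105.3, 54.0]
tool_rot: [-3.142, -0.017, 0.006]
ft_force: [-0.1, -0.2, -3.1]
width: 35.2
finger_force: 20.9
```

Call:
move_arm(steps=[[[0,0,0.003],0,0.3],[[0,0,0.002],0,0.3],[[0,0,0.002],0,0.3],[[0,0,0],0,0.3]])

```text
time: 16.42
eef_pos: [589.9, 105.3, 49.8]
tool_rot: [3.142, 0.017, 0.001]
ft_force: [-0.4, -0.1, -4.2]
width: 35.5
finger_force: 20.9
```

```bash
python3 sd.py; python3 tilt.py
```

```text
blue 823 along [-110.5   56.7]
   side -1 along -112.8 -10.5 y 115.4 z 20.7 82.0
   side 1 along 13.1 62.1 y 117.4 z 64.5 99.6
wood 219 along [-147.1   97.7]
   side -1 along -148.0 -34.5 y 110.1 z 0.2 246.7
   side 1 along 63.0 99.5 y 112.7 z 82.2 104.3
tcp [590.  105.3  49.8] slope 18.04
t 16.475 tcp [590.  105.3  49.8] ft [ 0.6  0.  -4.1] F 20.9
slope up deg 19.22 top line above TCP at grip 30.5 blue x range (tool) -48.9 65.5 front end 130.2 yaw deg 0.1
```

Not touching yet (the pin's full weight is still on the wrist). I'll lower by small steps.

Call:
move_arm(steps=[[[0,0,0.002],0,0.3],[[0,0,0.002],0,0.3],[[0,0,0.002],0,0.3],[[0,0,0.001],0,0.3],[[0,0,0],0,0.3]])

```text
time: 17.2
eef_pos: [590.2, 105.3, 42.5]
tool_rot: [3.142, 0.017, 0.001]
ft_force: [1.6, -0.3, -1.1]
width: 35.3
finger_force: 21.0
```

```bash
python3 tilt.py
```

```text
t 17.2 tcp [590.2 105.3  42.5] ft [ 1.6 -0.3 -1.1] F 21.0
slope up deg 17.58 top line above TCP at grip 30.2 blue x range (tool) -48.0 65.6 front end 100.3 yaw deg 0.0
```

The tail touches with about 2–3 N. I'll ease the squeeze and lower on.

Call:
move_arm(steps=[[[0,0,0],0,0.416],[[0,0,0.002],0,0.416],[[0,0,0.004],0,0.416],[[0,0,0.005],0,0.416],[[0,0,0.005],0,0.416]])

```text
time: 17.92
eef_pos: [589.5, 105.3, 25.7]
tool_rot: [-3.142, -0.017, 0.001]
ft_force: [1.0, 0.4, -1.4]
width: 35.5
finger_force: 10.1
```

```bash
python3 tilt.py
```

```text
t 17.925 tcp [589.5 105.3  25.7] ft [ 1.   0.4 -1.4] F 10.1
slope up deg 11.15 top line above TCP at grip 29.4 blue x range (tool) -43.4 66.0 front end 102.1 yaw deg -0.0
```

Call:
move_arm(steps=[[[0,0,0.004],0,0.416],[[0,0,0.004],0,0.416],[[0,0,0.003],0,0.416],[[0,0,0.002],0,0.416],[[0,0,0],0,0.416]])

```text
time: 18.65
eef_pos: [589.5, 105.3, 13.1]
tool_rot: [3.142, 0.017, -0.001]
ft_force: [0.8, -0.4, -2.8]
width: 35.3
finger_force: 10.0
```

```bash
python3 tilt.py
```

```text
t 18.65 tcp [589.5 105.3  13.1] ft [ 0.8 -0.4 -2.8] F 10.0
slope up deg 4.59 top line above TCP at grip 28.9 blue x range (tool) -38.9 65.4 front end 103.8 yaw deg 0.0
```

Call:
move_arm(steps=[[[0,0,0.002],0,0.416],[[0,0,0.002],0,0.416],[[0,0,0.001],0,0.416],[[0,0,0],0,0.416]])

```text
time: 19.25
eef_pos: [589.6, 105.3, 8.2]
tool_rot: [-3.142, -0.017, 0.0]
ft_force: [0.2, -0.3, -1.8]
width: 35.5
finger_force: 10.0
```

```bash
python3 tilt.py; python3 sd.py
```

```text
t 19.25 tcp [589.6 105.3   8.2] ft [ 0.2 -0.3 -1.8] F 10.0
slope up deg 1.85 top line above TCP at grip 28.8 blue x range (tool) -37.3 65.2 front end 104.1 yaw deg -0.0
blue 804 along [-113.7   61.8]
   side -1 along -115.3 -9.2 y 115.4 z 11.1 56.4
   side 1 along 13.3 65.6 y 116.5 z 14.6 42.3
wood 206 along [-154.3  112.1]
   side -1 along -154.6 -126.5 y 110.5 z 11.7 31.5
   side 1 along 74.0 115.2 y 111.6 z 0.2 32.9
tcp [589.6 105.3   8.3] slope 0.85
```

It is level to about 1°. I'll tighten to 20 N and lift gently.

Call:
move_arm(steps=[[[0,0,0],0,0.38],[[0,0,0],0,0.3],[[0,0,-0.003],0,0.3],[[0,0,-0.006],0,0.3],[[0,0,-0.006],0,0.3]])

```text
time: 20.02
eef_pos: [589.4, 105.4, 23.6]
tool_rot: [-3.142, -0.017, 0.001]
ft_force: [-0.6, -0.1, -4.2]
width: 35.3
finger_force: 20.8
```

```bash
python3 tilt.py
```

```text
t 20.025 tcp [589.4 105.4  23.6] ft [-0.6 -0.1 -4.2] F 20.8
slope up deg 3.41 top line above TCP at grip 28.6 blue x range (tool) -38.9 65.4 front end 104.5 yaw deg 0.1
```

Call:
move_arm(steps=[[[0,0,-0.008],0,0.3],[[0,0,-0.01],0,0.3],[[0,0,-0.01],0,0.3],[[0,0,-0.01],0,0.3],[[0,0,-0.006],0,0.3]])

```text
time: 20.75
eef_pos: [590.1, 105.3, 68.3]
tool_rot: [3.142, 0.017, 0.002]
ft_force: [1.0, -0.3, -3.0]
width: 34.9
finger_force: 20.8
```

```bash
python3 tilt.py; python3 sd.py
```

```text
t 20.75 tcp [590.1 105.3  68.3] ft [ 1.  -0.3 -3. ] F 20.8
slope up deg 3.29 top line above TCP at grip 28.7 blue x range (tool) -38.7 65.3 front end 104.5 yaw deg 0.0
blue 837 along [-113.4   61.5]
   side -1 along -115.0 -9.3 y 115.2 z 69.4 98.6
   side 1 along 14.4 66.7 y 116.9 z 73.6 102.3
wood 219 along [-153.3  102.2]
   side -1 along -154.3 -33.1 y 110.4 z 68.9 265.8
   side 1 along 49.1 103.0 y 112.2 z 76.5 95.7
tcp [589.9 105.3  67.8] slope 1.98
```

The hold is stable at about 2–3°. Now over the board's middle.

Call:
move_arm(steps=[[[0,0,-0.01],0,0.3],[[0,0,-0.014],0,0.3],[[0,-0.005,-0.01],0,0.3],[[0.003,-0.015,-0.004],0,0.3],[[0.004,-0.025,0],0,0.3]])

```text
time: 21.52
eef_pos: [596.8, 151.2, 106.1]
tool_rot: [-3.141, -0.015, -0.002]
ft_force: [-0.3, -0.0, -4.2]
width: 35.4
finger_force: 20.8
```

Call:
move_arm(steps=[[[0.005,-0.032,0],0,0.3],[[0.005,-0.034,0],0,0.3],[[0.005,-0.034,0],0,0.3],[[0.004,-0.028,0],0,0.3],[[0.001,-0.016,0],0,0.3]])

```text
time: 22.15
eef_pos: [614.3, 297.1, 105.1]
tool_rot: [-3.141, -0.02, 0.0]
ft_force: [-0.1, -0.2, -4.1]
width: 35.4
finger_force: 20.8
```

Call:
move_arm(steps=[[[0,-0.008,0],-1,0.3],[[0,0,0],-3,0.3],[[0,0,0],-4,0.3],[[0,0,0],-2,0.3],[[0,0,0],0,0.3]])

```text
time: 22.78
eef_pos: [614.6, 302.0, 105.3]
tool_rot: [3.128, 0.289, -0.001]
ft_force: [0.2, -0.4, -3.7]
width: 35.0
finger_force: 20.8
```

```bash
python3 tilt.py; python3 sd.py; python3 -c "
from h import *
t=snapshot('side'); cv2.imwrite('pics/s6.png',t['frame'])
for l in ('pin','board'):
  print(l,[(np.round(d['point']),round(d['p'],2)) for d in place_of(t,l)[:2]])"
```

```text
t 22.775 tcp [614.6 302.  105.3] ft [ 0.2 -0.4 -3.7] F 20.8
slope up deg 3.2 top line above TCP at grip 28.7 blue x range (tool) -38.2 65.5 front end 104.0 yaw deg 0.1
blue 1273 along [-113.1   61.8]
   side -1 along -115.0 -10.9 y 300.8 z 103.6 150.7
   side 1 along 12.7 63.4 y 320.5 z 112.0 138.5
wood 537 along [-153.5  102.5]
   side -1 along -153.9 -37.5 y 281.2 z 18.3 263.5
   side 1 along 74.5 103.5 y 324.5 z 114.8 131.8
tcp [614.6 302.3 105.3] slope 1.8
pin [(array([258., 298.]), 0.58), (array([261., 339.]), 0.38)]
board [(array([262., 342.]), 0.57)]
```

View pics/s6.png

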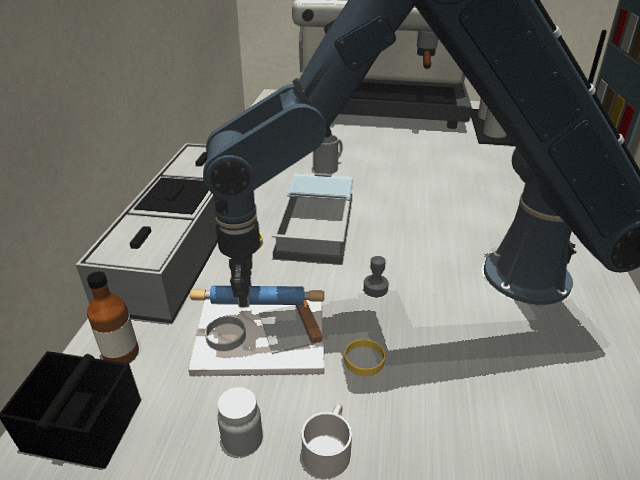

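The side view shows the pin level over the board at (258,297), with the ring, scraper and everything else where they stood. The pin's middle is at about (589,298) and its underside is about 78 mm above the board.

```bash
python3 -c "
from plant import *
print(finish_job())"
```

```text
the job is handed in; nothing more can be done
None
```

I drew the pin out slantwise, front end first, and handed the job in with it held over the middle of the board, 2–3° off level, about 78 mm above it, at about 21 N per pad; to level it I touched its tail lightly to the bare counter (about 3 N), and on the way in the open fingers pressed against something in the pan, probably the near wall, with about 4–6 N.

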